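# Crank up the bench lift

### The job

Take the loose crank off its stand, push its socket down the round well of the bench lift and feel it fully home onto the hexagon hidden at the bottom, pressing gently so that the sprung spindle is not forced down. Then crank clockwise (seen from above) until the platform with the beaker is fully up at its end stop, and let go, leaving the crank seated and the beaker standing on the platform. Do not disturb the bottle and the timer beside it.

Things in the scene. Friction and masses are not known exactly. Their poses are not given: they have to be found in the camera images.
- crank_boss (a point): centre of the crank's red grip boss, 28 mm along the arm, 22 mm across it (grip here, on the two flat sides), 38 mm high; 79 mm above the tube's foot. The crank is one loose part, 260 g: steel socket tube below, dark flat arm 16 mm wide over it, red boss on the tube's axis, black knob at the arm's end. x points along the arm to the knob, z up
- crank_knob (a point): centre of the crank's black round knob, 20 mm across and 43 mm high, 55 mm out from the tube's axis along the crank's x, 83.5 mm above the tube's foot; it spins freely on its pin. The top of the arm is 60 mm above the foot
- crank_foot (a point): centre of the open lower end of the crank's socket tube, 30.5 mm over its corners. Its hexagonal bore is 20.7 mm across flats (two flats face along the crank's x) and 22 mm deep. At the start the tube stands over a 17 mm round post, 19 mm high, on a black stand plate 66x66x10 mm; lift it at least 25 mm to clear the post
- well (a point): centre of the mouth of the steel well on the lift's white housing (86x86 mm, 82 mm high), 90 mm over the bench; axes are the lift's: x towards the platform, z up. The well narrows from 40 mm at the mouth to 31.8 mm, 7 mm below it, then is straight down to its floor, 42 mm below the mouth. The seated crank's arm and knob pass clear over the housing
- hex_top (a point): centre of the flat top of the drive hexagon on the well's axis, 22 mm below the mouth. It is 20 mm across flats, 20 mm high above the well's floor. Its turn is hidden and differs each time (these axes do not show it), so the crank must be turned to find it: within any 60 degrees it slips on once, with 4 degrees of play each way, and is home when the tube's foot meets the floor
- drive (a joint): turn of the hexagon since the start, rad; 0 at the start whatever way its flats lie, grows clockwise seen from above, end stop at 4.71 (three quarters of a turn). It takes about 0.1 N m to turn and stays where it is left; it turns back to -0.25 at most
- spindle (a joint): how far the hexagon is pressed down on its spring, m; 0 when free, 3 N per mm, bottoms at 0.010. Pressing it in by more than 6 mm (18 N) overloads it
- platform (a joint): rise of the lift's platform, m: 0 at the start, 0.040 at the end stop, 8.5 mm per rad of the drive. It is an aluminium plate 94x94 mm with a low lip, centred 150 mm from the well along the lift's x, its top 40 mm over the bench when down; two guide posts stand behind it, 114 mm high
- beaker_mid (a point): centre of the glass beaker standing on the platform, 53 mm across, 65 mm high, z axis up
- bottle_mid (a point): centre of a small bottle with a red cap to the right of the lift, a bystander, 45 mm across, 90 mm high, z axis up
- timer_mid (a point): centre of a white bench timer to the right of the lift, a bystander, 52x66x16 mm

How it is judged:
On the way, in this order (a step that is already met when the one before it is completed fails the run):
1. the crank's socket is fully home on the hexagon at the bottom of the well (z of crank_foot in the frame of well below -0.038 m and horizontal distance between crank_foot and well below 0.004 m and angle between crank_boss's own z axis and vertical below 0.08 rad), for 0.2 s.
2. the platform is cranked fully up to its end stop (value of joint drive above 4.5 rad and value of joint platform above 0.0375 m), for 0.2 s.
At the end, for the whole second after the job is handed in: The drive is turned to its end stop (past 4.5 rad) and the platform stands at 37.5 mm or higher, the crank is left seated in the well (foot at least 36 mm below the mouth, within 4 mm of its axis), the beaker stands upright on the raised platform, the bottle stands upright, everything released (all of step 2 and z of crank_foot in the frame of well below -0.036 m and horizontal distance between crank_foot and well below 0.004 m and z of beaker_mid in the frame of well above 0.01 m and angle between each of beaker_mid, bottle_mid's own z axis and vertical below 0.1 rad and horizontal distance between beaker_mid and well between 0.1 and 0.2 m); the robot touches nothing.
It fails at once if the sprung spindle is forced down by more than 6 mm (value of joint spindle above 0.006 m).
It fails at once if the beaker tips over (angle between beaker_mid's own z axis and vertical above 0.4 rad).
It fails at once if the bottle is disturbed (distance of bottle_mid from where it was at the start of the episode above 0.03 m).
It fails at once if the timer is disturbed (distance of timer_mid from where it was at the start of the episode above 0.03 m).
It also fails if it takes over 72 s, if anything falls off the work surface, if the arm or the gripper's body presses on something with over 40 N, if the wrist force passes 120 N, or if a joint passes its speed limit or range.

### The arm

A 6-joint arm with a two-finger parallel gripper is mounted at the origin on a cart in front of the work surface, level with it; the furniture and walls round the work are solid. World frame = base frame: x ahead of the robot, y to its left, z up, the work surface at z = 0. Lengths are in m, angles in rad, forces in N, time in s.
With the tool pointing down it reaches from about 0.35 to 0.775 m from the base axis. Payload 5.5 kg.
Tool frame: the origin (TCP) lies midway between the tips of the shut fingers; the grasp point (between the pads) lies 19 mm behind it; x points along the fingers, y is the direction in which the jaws open and shut, and the axes are right-handed (so a half turn about x gives the same grasp; the last joint's range is limited). The gripper opens to 85 mm and grips with 20 to 120 N. Pads are 22 mm wide; open, the fingers measure 114 mm over their backs; the gripper's body (76 mm by 85 mm) begins 54 mm behind the grasp point. The pads swing forward as they close: fully open they stand 13 mm farther back than shut.
Start: joints at [-1.457, 0.313, 0.046, 1.304, 0, 1.431], TCP at [0.144, -0.557, 0.211] pointing down, gripper open.
Joint ranges: [-2.76, 2.76], [-0.86, 1.69], [-1.03, 1.26], [-2.2, 2.34], [-1.47, 1.5], [-3.14, 3.14]. Speed limits (rad/s): [2.57, 2.57, 3.14, 3.14, 3.14, 3.14].

### API

Orientations are given as a unit quaternion [w, x, y, z].
In Python, from workcell import env, optics, order, models gives the robot as it stands. The module is installed in compiled form; this text tells all that it offers.
- The arm moves only by the tool servo_tool, never from a script. Its argument "moves" is a list of rows, each a list of 5 numbers: the shift along the tool's x, y, z in cm, then the turn about the tool's x in rad, then the closure, from -1 (fully open) to 1 (shut). A call has exactly 10 rows; each row shifts and turns the commanded pose from where the row before left it, along the tool's axes as they then stand; what a row does not reach is not made up. A row lasts 1/8 s, in which the tool goes at most 62.5 mm and 10.7 degrees, less where a joint would pass 70% of its speed; a pose out of reach is approached as far as the arm can. A call is refused whole if a number of a shift passes 6.25 or a number of a turn 0.188, either way. A call with a gripper value outside its range is refused whole. The fingers move at their own pace and stop on an object; "grip_force" is the grip in N (left out, the last holds). Time passes only in rows, so rows that do not move let the fingers close, or fill a call up. It gives the time, the measured TCP pose, the force and the opening at its end, in the units of the state.
- env.get_state(): the state, without advancing time (a new reading comes with each control period).
- optics.read_camera(name): name is "scene" or "top" or "wrist"; returns a dict with "pixels" (384x512x3 uint8, blue, green, red), "vertical_fov" (degrees; the focal length in pixels is half the picture's height over the tangent of half this angle, whatever the lens; pixels are square), "cx", "cy" (the principal point, pixels), "k1" (the pictures are not rectified: a ray, as slopes to the right and down, at radius r is drawn at 1 + k1 r^2 times it, then the intrinsics apply), "extrinsics" (4x4, takes a point from world to camera coordinates). Camera axes: x right, y up, looking along -z (the intrinsics and any distortion apply to the point x, -y, -z); pixel columns grow to the right and rows downward; lengths in m; the calibration is good to about 2 mm. A picture is of the moment at which its call begins. There is no depth.
- order.hand_in(): hands the job in, once; it reports no verdict.
Trained networks look in a picture, given as the dict that the camera call returned (one of the last four; its "shot" number tells which), for a name from the list of things; names that differ only in an ending like _2 or _b are one class to them, and where a whole thing is asked for, a point or a joint stands for the part that bears it (a point fixed in the world has none). Each returns a list of dicts, best first, with "conf" (0 to 1); they miss things now and then, are a little off and sometimes report something else, mostly with a low value. They report only what shows in the picture. A call takes as long as a camera call.
- models.outline_of(name, picture): "pixels" (384x512 bool, what is visible of it) and "location" ([column, row] in pixels, amid what is visible of it).
- models.pinpoint(name, picture): "location" ([column, row] in pixels: a listed point, or the origin of a listed thing).
The state is a dict: "clock": time; "joint_pos": joint angles; "qvel": joint speeds; "tau": joint torques, N m; "tcp_pos": TCP position; "orientation": TCP orientation; "wrist_force": force on the tool from outside, world axes, zero at the start; "ft_torque": the same for the moment, N m; "finger_gap": finger opening in m.
Only numpy, scipy, OpenCV 4.12 (cv2) and the standard library are available. Lean on these libraries where they do the work, as an engineer would, in place of code of your own. Each camera call takes 0.05 s, during which the arm holds its last target.

## Working session

There is one attempt and no reset: what is moved stays moved. The work goes in short steps, Python scripts to look and compute and a tool call to move; the robot and the scene stay as the last step left them, time stands still between calls to the robot, and variables do not carry over. Pictures are saved under pics/ and viewed, and the job is handed in when it is done.

Besides the shell and the picture viewer there is one more tool, called after "Request:" in YAML: its name, and indented under it one key for each argument. servo_tool: Moves the arm, as the interface text tells. Its arguments: {"type":"object","properties":{"moves":{"type":"array"},"grip_force":{"type":"number"}},"required":["moves"]}

```bash
ls; mkdir -p pics; cat > h.py <<'E'
import numpy as np, cv2
from workcell import env, optics, order, models
def ray(p,uv):
    H=p["pixels"].shape[0]; f=H/2/np.tan(np.radians(p["vertical_fov"])/2)
    d=np.array([(uv[0]-p["cx"])/f,(uv[1]-p["cy"])/f]); s=d.copy()
    for _ in range(30): s=d/(1+p["k1"]*(s@s))
    E=np.array(p["extrinsics"]); R=E[:3,:3]; t=E[:3,3]
    o=-R.T@t; v=R.T@np.array([s[0],-s[1],-1.0]); return o,v/np.linalg.norm(v)
def atz(p,uv,z):
    o,v=ray(p,uv); return o+v*(z-o[2])/v[2]
def proj(p,X):
    H=p["pixels"].shape[0]; f=H/2/np.tan(np.radians(p["vertical_fov"])/2)
    E=np.array(p["extrinsics"]); c=E[:3,:3]@np.array(X)+E[:3,3]
    s=np.array([c[0],-c[1]])/-c[2]; s=s*(1+p["k1"]*(s@s)); return np.array([p["cx"],p["cy"]])+f*s
def tri(obs):
    A=np.zeros((3,3));b=np.zeros(3)
    for p,uv in obs:
        o,v=ray(p,uv);M=np.eye(3)-np.outer(v,v);A+=M;b+=M@o
    X=np.linalg.solve(A,b); return X,[np.round(proj(p,X)-uv,1) for p,uv in obs]
def best(n,p):
    r=models.pinpoint(n,p); return [(np.round(x["location"],1).tolist(),round(x["conf"],2)) for x in r[:2]]
E
python3 - <<'E'
from h import *
np.set_printoptions(precision=4,suppress=True)
s=env.get_state(); print(s["clock"],s["tcp_pos"],s["orientation"],s["wrist_force"],s["finger_gap"])
P={}
for n in["scene","top","wrist"]:
    p=optics.read_camera(n);P[n]=p;cv2.imwrite(f"pics/a_{n}.png",p["pixels"])
    print(n,p["vertical_fov"],p["k1"])
names=["crank_boss","crank_knob","crank_foot","well","hex_top","beaker_mid","bottle_mid","timer_mid"]
for nm in names:
    obs=[]
    for n in P:
        b=best(nm,P[n]); print(nm,n,b)
        if b and b[0][1]>.4 and n!="wrist": obs.append((P[n],np.array(b[0][0])))
    if len(obs)>1: print("   ",tri(obs))
E
```

```text
pics
0.0 [ 0.1443 -0.556   0.2096] [ 0.0888  0.7014  0.0901 -0.7014] [ 0.4415 -0.6036  0.0546] 0.08540478081269859
scene 54.465816031785124 -0.10551314558046325
top 51.100789697259785 0.010398697719947638
wrist 59.431435278142324 -0.08034442036699904
crank_boss scene [([156.3, 184.8], 0.81)]
crank_boss top [([163.8, 262.6], 0.73)]
crank_boss wrist []
    (array([0.5107, 0.1557, 0.0888]), [array([0.4, 0. ]), array([-0.2,  0.3])])
crank_knob scene [([320.2, 256.7], 0.63), ([166.7, 215.2], 0.56)]
crank_knob top [([163.3, 237.3], 0.9), ([239.4, 199.3], 0.55)]
crank_knob wrist []
    (array([ 0.6489, -0.0043, -0.0118]), [array([-74.6, -32.8]), array([ 70.7, -33.1])])
crank_foot scene [([165.6, 216.3], 0.78)]
crank_foot top [([169.9, 259.7], 0.77)]
crank_foot wrist []
    (array([ 0.5155,  0.1606, -0.0101]), [array([-1.8, -0. ]), array([ 0.9, -1.5])])
well scene [([251.0, 191.9], 0.75)]
well top [([237.2, 201.0], 0.87)]
well wrist []
    (array([ 0.6518, -0.0202,  0.0877]), [array([-1.5,  0.1]), array([ 0.9, -1.2])])
hex_top scene [([248.4, 201.3], 0.58), ([354.6, 237.3], 0.48)]
hex_top top [([243.4, 201.4], 0.84)]
hex_top wrist []
    (array([ 0.6457, -0.0292,  0.0698]), [array([ 1.9, -0.2]), array([-1.1,  1.5])])
beaker_mid scene [([295.7, 177.6], 0.76)]
beaker_mid top [([242.9, 134.5], 0.57)]
beaker_mid wrist []
    (array([ 0.8069, -0.03  ,  0.0672]), [array([ 2.8, -0.4]), array([-1.9,  2.3])])
bottle_mid scene [([356.1, 236.4], 0.66), ([252.8, 190.7], 0.22)]
bottle_mid top [([336.7, 157.8], 0.6)]
bottle_mid wrist []
    (array([ 0.7475, -0.2587,  0.0467]), [array([ 2.7, -0.4]), array([-1.7,  1.6])])
timer_mid scene [([323.3, 260.8], 0.72), ([299.1, 176.7], 0.62)]
timer_mid top [([319.8, 196.3], 0.87)]
timer_mid wrist []
    (array([ 0.6651, -0.2275,  0.0076]), [array([-2.7,  0.3]), array([ 1.5, -1.6])])
```

```bash
python3 -c "
import cv2,numpy as np
for n,(x0,y0,x1,y1) in {'scene':(110,120,400,300),'top':(120,90,370,300)}.items():
    a=cv2.imread(f'pics/a_{n}.png')[y0:y1,x0:x1]; cv2.imwrite(f'pics/a_{n}_c.png',cv2.resize(a,None,fx=2.7,fy=2.7,interpolation=3))
"
```

```text
(no output)
```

View pics/a_scene_c.png

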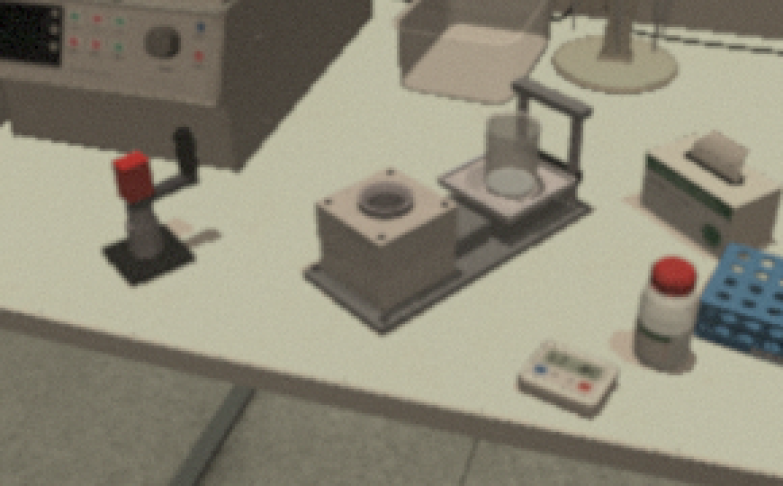

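View pics/a_top_c.png

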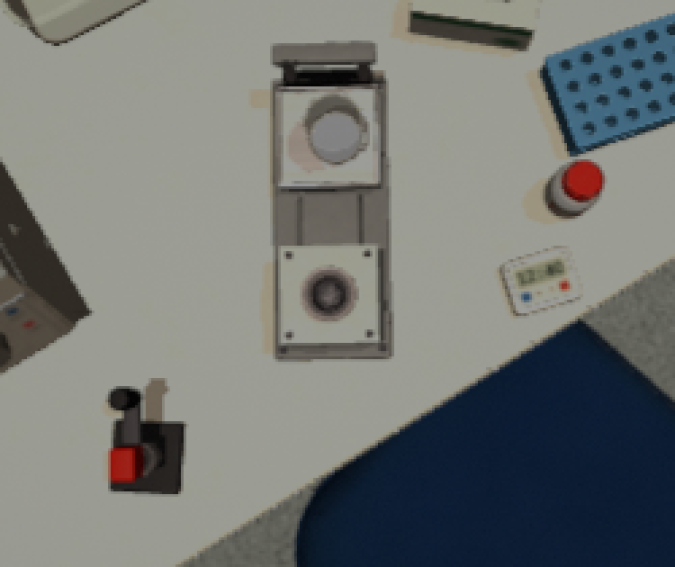

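View pics/a_wrist.png

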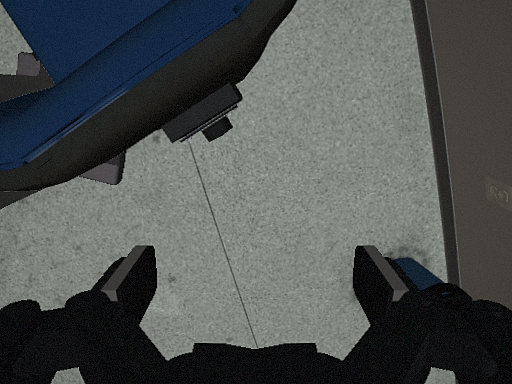

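```bash
python3 - <<'E'
from h import *
from scipy.spatial.transform import Rotation as R
np.set_printoptions(precision=4,suppress=True)
s=env.get_state(); q=s["orientation"]; print(R.from_quat([*q[1:],q[0]]).as_matrix(), s["joint_pos"])
p=optics.read_camera("top")
b=np.array(best("crank_boss",p)[0][0]); k=np.array(best("crank_knob",p)[0][0])
B=atz(p,b,.089);K=atz(p,k,.0935); print("B,K",B,K,np.linalg.norm(K-B),np.degrees(np.arctan2(*(K-B)[[1,0]])))
print("boss top centre 123.. ", ray(p,b)[0])
for n,z in[("well",.09),("hex_top",.068),("crank_foot",.01),("bottle_mid",.045)]:
    print(n,best(n,p),atz(p,best(n,p)[0][0],z))
sc=optics.read_camera("scene")
for n,z in[("crank_boss",.089),("well",.09),("hex_top",.068),("crank_foot",.01)]:
    print(n,best(n,sc),atz(sc,best(n,sc)[0][0],z))
# housing corner screws etc: top face corners in top crop
for uv in [(277,247),(380,246),(278,339),(381,342)]:
    print(atz(p,np.array(uv)/2.7+[120,90],.082))
print("centre rim", atz(p,np.array((329,293))/2.7+[120,90],.09))
w=optics.read_camera("wrist");E=np.array(w["extrinsics"]);print("wristcam in world",-E[:3,:3].T@E[:3,3],-E[2,:3], "up",E[1,:3])
E
```

```text
[[ 0.      0.251  -0.968 ]
 [-0.0002 -0.968  -0.251 ]
 [-1.      0.0001  0.    ]] [-1.4566  0.3132  0.0461  1.3036 -0.      1.4312]
B,K [0.5162 0.154  0.089 ] [0.571  0.1561 0.0935] 0.05502702276814673 2.190447584876862
boss top centre 123..  [ 0.5745 -0.0673  1.0249]
well [([239.0, 195.8], 0.94)] [ 0.661  -0.0226  0.09  ]
hex_top [([243.4, 200.1], 0.91), ([165.5, 257.7], 0.49)] [ 0.6524 -0.0319  0.068 ]
crank_foot [([174.2, 257.8], 0.59)] [0.5172 0.1477 0.01  ]
bottle_mid [([337.2, 159.5], 0.93)] [ 0.7474 -0.2644  0.045 ]
crank_boss [([157.7, 186.5], 0.95)] [0.5086 0.1468 0.089 ]
well [([251.9, 192.5], 0.78)] [ 0.6522 -0.0282  0.09  ]
hex_top [([248.9, 200.5], 0.55)] [ 0.6468 -0.023   0.068 ]
crank_foot [([165.0, 216.4], 0.84)] [0.5059 0.1321 0.01  ]
[0.697  0.0158 0.082 ]
[ 0.695  -0.0746  0.082 ]
[0.6163 0.0166 0.082 ]
[ 0.6111 -0.0729  0.082 ]
centre rim [ 0.6544 -0.0291  0.09  ]
wristcam in world [ 0.2127 -0.5381  0.3744] [-0.2686 -0.0697 -0.9607] up [ 0.9299  0.2415 -0.2775]
```

```bash
cat > plan.py <<'E'
from h import *
from scipy.spatial.transform import Rotation as R
def axes(s):
    q=s["orientation"]; return R.from_quat([*q[1:],q[0]]).as_matrix()
def yawz(s):
    M=axes(s); return np.arctan2(M[1,2],M[0,2])
def plan(tgt,yaw,n,pos=None,y0=None,grip=-1,dyaw=None):
    s=env.get_state(); pos=np.array(s["tcp_pos"] if pos is None else pos); y0=yawz(s) if y0 is None else y0
    if dyaw is None: dyaw=(yaw-y0+np.pi)%(2*np.pi)-np.pi
    rows=[];p=pos.copy();y=y0
    for i in range(n):
        goal=pos+(np.array(tgt)-pos)*(i+1)/n
        d=goal-p; z=np.array([np.cos(y),np.sin(y),0]); yy=np.array([-np.sin(y),np.cos(y),0])
        r=np.round([-d[2]*100,d@yy*100,d@z*100],2); t=round(-(y0+dyaw*(i+1)/n-y),3)
        p=p-np.array([0,0,r[0]/100])+yy*r[1]/100+z*r[2]/100; y-=t
        rows.append([*[float(v) for v in r],float(t),grip])
    for i in range(0,n,10): print(rows[i:i+10])
    print("end",p,y)
E
python3 - <<'E'
from plan import *
plan([.64,-.029,.27],None,20,dyaw=2.92)
E
```

```text
[[-0.3, -1.93, -3.06, -0.146, -1], [-0.29, -1.47, -3.31, -0.146, -1], [-0.3, -0.97, -3.49, -0.146, -1], [-0.3, -0.45, -3.59, -0.146, -1], [-0.3, 0.08, -3.62, -0.146, -1], [-0.29, 0.6, -3.57, -0.146, -1], [-0.3, 1.12, -3.44, -0.146, -1], [-0.3, 1.6, -3.24, -0.146, -1], [-0.3, 2.06, -2.98, -0.146, -1], [-0.29, 2.47, -2.65, -0.146, -1]]
[[-0.3, 2.83, -2.25, -0.146, -1], [-0.3, 3.13, -1.83, -0.146, -1], [-0.3, 3.35, -1.35, -0.146, -1], [-0.29, 3.52, -0.84, -0.146, -1], [-0.3, 3.61, -0.32, -0.146, -1], [-0.3, 3.61, 0.2, -0.146, -1], [-0.3, 3.55, 0.73, -0.146, -1], [-0.29, 3.4, 1.23, -0.146, -1], [-0.3, 3.19, 1.72, -0.146, -1], [-0.3, 2.9, 2.16, -0.146, -1]]
end [ 0.63997863 -0.02898638  0.27000791] 0.032197132157183395
```

Request:
servo_tool:
  moves:
    - [-0.3, -1.9, -3.1, -0.146, -1]
    - [-0.3, -1.5, -3.3, -0.146, -1]
    - [-0.3, -1.0, -3.5, -0.146, -1]
    - [-0.3, -0.4, -3.6, -0.146, -1]
    - [-0.3, 0.1, -3.6, -0.146, -1]
    - [-0.3, 0.6, -3.6, -0.146, -1]
    - [-0.3, 1.1, -3.4, -0.146, -1]
    - [-0.3, 1.6, -3.2, -0.146, -1]
    - [-0.3, 2.1, -3.0, -0.146, -1]
    - [-0.3, 2.5, -2.6, -0.146, -1]

```text
clock: 3.65
tcp_pos: [0.394, -0.2929, 0.2408]
orientation: [0.536, 0.462, 0.535, -0.462]
wrist_force: [-0.0, -0.9, 0.5]
finger_gap: 0.0849
```

Request:
servo_tool:
  moves:
    - [-0.3, 2.8, -2.3, -0.146, -1]
    - [-0.3, 3.1, -1.8, -0.146, -1]
    - [-0.3, 3.4, -1.4, -0.146, -1]
    - [-0.3, 3.5, -0.8, -0.146, -1]
    - [-0.3, 3.6, -0.3, -0.146, -1]
    - [-0.3, 3.6, 0.2, -0.146, -1]
    - [-0.3, 3.5, 0.7, -0.146, -1]
    - [-0.3, 3.4, 1.2, -0.146, -1]
    - [-0.3, 3.2, 1.7, -0.146, -1]
    - [-0.3, 2.9, 2.2, -0.146, -1]

```text
clock: 4.9
tcp_pos: [0.6409, -0.0291, 0.2706]
orientation: [0.707, -0.013, 0.707, 0.013]
wrist_force: [-0.0, -0.2, -0.2]
finger_gap: 0.0856
```

```bash
python3 - <<'E'
from plan import *
np.set_printoptions(precision=4,suppress=True)
s=env.get_state(); print(s["clock"],s["tcp_pos"],yawz(s),s["joint_pos"],np.abs(s["qvel"]).max())
w=optics.read_camera("wrist");cv2.imwrite("pics/b.png",w["pixels"])
for n,z in[("well",.09),("hex_top",.068),("crank_boss",.089),("crank_knob",.0935)]:
    b=best(n,w); print(n,b,[atz(w,x[0],z) for x in b])
o=models.outline_of("drive",w)
for x in o[:2]: print(x["location"],x["conf"])
E
```

```text
4.9 [ 0.6409 -0.0291  0.2706] 0.03707266211511008 [-0.1703  0.4476  0.3888  1.5118 -0.0001 -0.2074] 0.7683787615224418
well [] []
hex_top [] []
crank_boss [([441.3, 43.9], 0.57)] [array([0.513 , 0.1517, 0.089 ])]
crank_knob [([437.0, 105.0], 0.64)] [array([0.5723, 0.1541, 0.0935])]
[257.5, 170.6] 0.72
```

View pics/b.png

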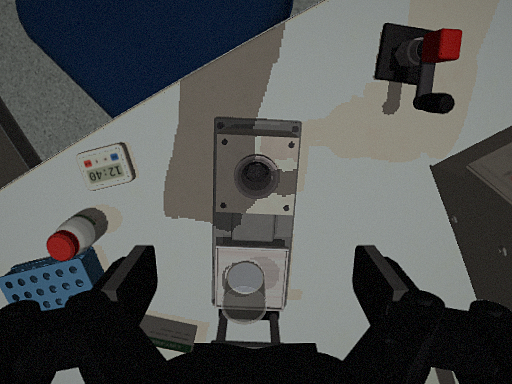

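```bash
python3 - <<'E'
from plan import *
np.set_printoptions(precision=4,suppress=True)
for i in range(2):
    w=optics.read_camera("wrist")
    for n,z in[("well",.09),("hex_top",.068),("crank_boss",.089),("crank_knob",.0935)]:
        b=best(n,w); print(n,b,[atz(w,x[0],z) for x in b])
    s=env.get_state(); print(s["clock"],s["tcp_pos"],yawz(s),s["joint_pos"],np.abs(s["qvel"]).max())
cv2.imwrite("pics/c.png",w["pixels"])
cv2.imwrite("pics/c_c.png",cv2.resize(w["pixels"][100:320,190:320],None,fx=2.7,fy=2.7,interpolation=3))
np.save("c_ext.npy",w["extrinsics"])
import pickle; pickle.dump({k:w[k] for k in w},open("c.pkl","wb"))
E
```

```text
well [] []
hex_top [] []
crank_boss [([441.1, 43.5], 0.83)] [array([0.5123, 0.1507, 0.089 ])]
crank_knob [([438.6, 105.0], 0.61)] [array([0.5719, 0.1546, 0.0935])]
5.45 [ 0.6398 -0.0308  0.2708] 0.030802815640866676 [-0.1732  0.4452  0.3856  1.5109 -0.0002 -0.204 ] 0.003430201691961309
well [] []
hex_top [([78.6, 237.0], 0.31)] [array([ 0.7409, -0.2402,  0.068 ])]
crank_boss [([441.4, 42.5], 0.97)] [array([0.5116, 0.1508, 0.089 ])]
crank_knob [([438.1, 105.8], 0.73)] [array([0.573 , 0.1542, 0.0935])]
5.7 [ 0.6401 -0.0303  0.2706] 0.031793699663744526 [-0.1724  0.4459  0.3862  1.511  -0.0001 -0.2042] 0.003162948143168186
```

View pics/c_c.png

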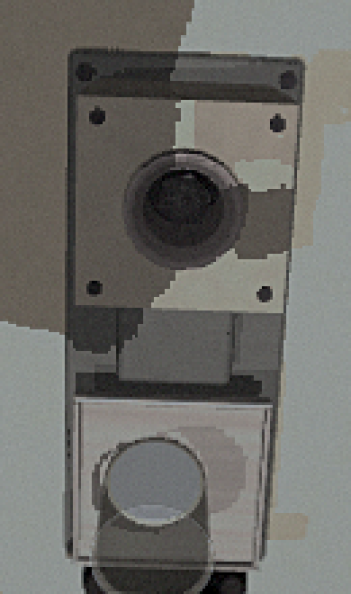

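```bash
python3 - <<'E'
import pickle
from plan import *
np.set_printoptions(precision=4,suppress=True)
w=pickle.load(open("c.pkl","rb"))
f=lambda uv:np.array(uv)/2.7+[190,100]-0.3
S=[atz(w,f(u),.082) for u in[(97,117),(278,124),(94,288),(265,294)]]
for x in S: print(x)
print("mean",np.mean(S,0)); print("rim",atz(w,f((184.5,209)),.09))
for u in[(123,209),(245,209),(184,149),(184,270)]: print(atz(w,f(u),.09))
t=optics.read_camera("top")
g=lambda uv:np.array(uv)/2.7+[120,90]-0.3
T=[atz(t,g(u),.082) for u in[(289,255),(369,254),(287,335),(369,334)]]
print(np.mean(T,0)); 
# refined crops
cv2.imwrite("pics/d_top.png",cv2.resize(t["pixels"][170:240,215:270],None,fx=8,fy=8,interpolation=2))
sc=optics.read_camera("scene")
cv2.imwrite("pics/d_sc.png",cv2.resize(sc["pixels"][170:250,215:290],None,fx=7,fy=7,interpolation=2))
for n,z in[("well",.09),("hex_top",.068),("crank_boss",.089)]:
    b=best(n,t); print(n,b,[atz(t,x[0],z) for x in b])
    b=best(n,sc); print(n,b,[atz(sc,x[0],z) for x in b])
pickle.dump((t,sc),open("d.pkl","wb"))
E
```

```text
[ 0.6205 -0.0608  0.082 ]
[0.621  0.0098 0.082 ]
[ 0.6908 -0.0615  0.082 ]
[0.6912 0.0088 0.082 ]
mean [ 0.6559 -0.0259  0.082 ]
rim [ 0.6544 -0.0256  0.09  ]
[ 0.6551 -0.0497  0.09  ]
[ 0.6536 -0.002   0.09  ]
[ 0.6307 -0.0266  0.09  ]
[ 0.6794 -0.025   0.09  ]
[ 0.6547 -0.0276  0.082 ]
well [] []
well [([250.0, 193.1], 0.6)] [array([ 0.6475, -0.0271,  0.09  ])]
hex_top [] []
hex_top [([251.5, 199.8], 0.63), ([299.4, 177.1], 0.35)] [array([ 0.653, -0.025,  0.068]), array([ 0.8079, -0.0321,  0.068 ])]
crank_boss [] []
crank_boss [([159.1, 183.4], 0.95)] [array([0.5181, 0.157 , 0.089 ])]
```

View pics/d_top.png

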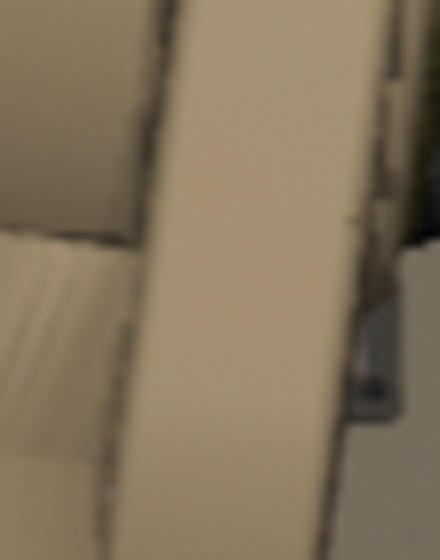

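View pics/d_sc.png

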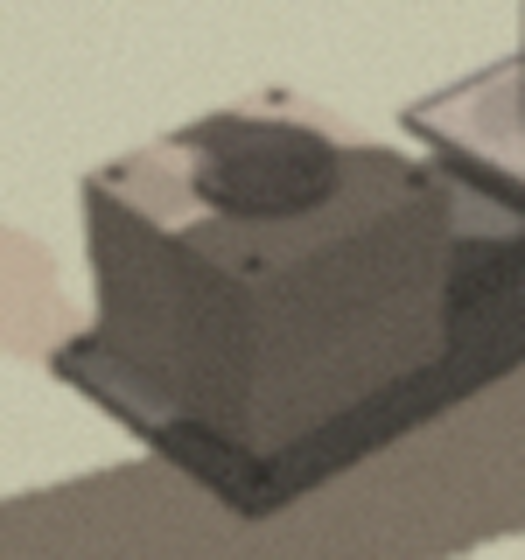

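```bash
python3 - <<'E'
from plan import *
plan([.513,.152,.23],.05,10)
E
```

```text
[[0.4, 1.86, -1.21, -0.002, -1], [0.41, 1.86, -1.21, -0.002, -1], [0.4, 1.87, -1.2, -0.001, -1], [0.41, 1.86, -1.21, -0.002, -1], [0.4, 1.87, -1.2, -0.002, -1], [0.41, 1.87, -1.19, -0.002, -1], [0.4, 1.88, -1.19, -0.001, -1], [0.4, 1.87, -1.19, -0.002, -1], [0.41, 1.88, -1.19, -0.002, -1], [0.4, 1.88, -1.18, -0.002, -1]]
end [0.51300878 0.15203084 0.23001691] 0.05025872021687239
```

Request:
servo_tool:
  moves:
    - [1, 3.1, -2, -0.003, -1]
    - [1, 3.1, -2, -0.003, -1]
    - [1, 3.1, -2, -0.003, -1]
    - [1, 3.1, -2, -0.003, -1]
    - [0, 3.1, -2, -0.003, -1]
    - [0, 3.1, -2, -0.003, -1]
    - [0, 0, 0, 0, -1]
    - [0, 0, 0, 0, -1]
    - [0, 0, 0, 0, -1]
    - [0, 0, 0, 0, -1]

```text
clock: 7.35
tcp_pos: [0.5134, 0.1503, 0.2303]
orientation: [0.707, -0.017, 0.707, 0.017]
wrist_force: [-0.7, 0.1, 0.3]
finger_gap: 0.0857
```

```bash
python3 - <<'E'
from plan import *
np.set_printoptions(precision=4,suppress=True)
s=env.get_state(); print(s["clock"],s["tcp_pos"],yawz(s),s["joint_pos"],np.abs(s["qvel"]).max())
w=optics.read_camera("wrist");cv2.imwrite("pics/e.png",w["pixels"])
for n,z in[("crank_boss",.089),("crank_knob",.0935),("crank_foot",.01)]:
    b=best(n,w); print(n,b,[atz(w,x[0],z) for x in b])
for n in ["crank_boss"]:
  for x in models.outline_of(n,w)[:1]: 
    m=x["pixels"]; ys,xs=np.where(m); print(n,x["conf"],x["location"],xs.min(),xs.max(),ys.min(),ys.max())
import pickle; pickle.dump(w,open("e.pkl","wb"))
E
```

```text
7.35 [0.5134 0.1503 0.2303] 0.04888348869796386 [ 0.1348  0.2302 -0.0168  1.3239 -0.0002  0.0859] 0.0032526688582416013
crank_boss [([253.4, 171.4], 0.72)] [array([0.5128, 0.1502, 0.089 ])]
crank_knob [([252.8, 234.6], 0.64)] [array([0.5745, 0.1526, 0.0935])]
crank_foot [([251.3, 157.3], 0.6)] [array([0.5144, 0.1476, 0.01  ])]
crank_boss 0.57 [253.4, 184.1] 241 268 147 247
```

View pics/e.png

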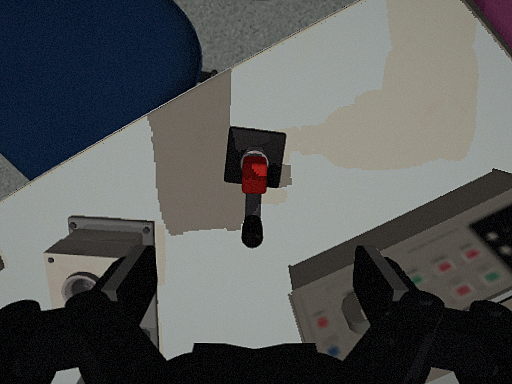

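```bash
python3 - <<'E'
import pickle
from plan import *
np.set_printoptions(precision=4,suppress=True)
w=pickle.load(open("e.pkl","rb")); a=w["pixels"][120:260,210:310]
cv2.imwrite("pics/e_c.png",cv2.resize(a,None,fx=5,fy=5,interpolation=2))
I=w["pixels"].astype(int); r=(I[...,2]>1.8*I[...,1])&(I[...,2]>60); r[:, :200]=0;r[:,300:]=0; r[:120]=0;r[260:]=0
ys,xs=np.where(r);print(xs.min(),xs.max(),ys.min(),ys.max())
for y in range(ys.min(),ys.max()+1,3): q=xs[ys==y]; print(y,q.min(),q.max(), I[y,q].mean(0).round())
for X in [(.527,.161,.108),(.527,.139,.108),(.499,.161,.108),(.499,.139,.108),(.499,.150,.07),(.527,.15,.07),(.568,.152,.115)]: print(X,proj(w,X))
print("instr corner",atz(w,(290,267),.15),atz(w,(290,267),.0))
E
```

```text
242 266 156 193
156 245 245 [35. 34. 64.]
159 243 253 [23. 18. 62.]
162 262 266 [27. 29. 64.]
165 243 266 [ 15.  17. 107.]
168 243 266 [ 18.  22. 119.]
171 243 266 [ 18.  21. 112.]
174 243 266 [12. 14. 95.]
177 242 265 [ 7.  9. 69.]
180 242 265 [13. 14. 90.]
183 242 265 [12. 13. 93.]
186 242 265 [ 9. 12. 92.]
189 243 265 [12. 15. 92.]
192 243 264 [ 8. 10. 84.]
(0.527, 0.161, 0.108) [264.7452 192.3376]
(0.527, 0.139, 0.108) [239.9618 191.1683]
(0.499, 0.161, 0.108) [266.6064 161.3158]
(0.499, 0.139, 0.108) [241.1764 160.0858]
(0.499, 0.15, 0.07) [253.9539 153.1579]
(0.527, 0.15, 0.07) [252.5819 180.9835]
(0.568, 0.152, 0.115) [252.376  237.6017]
instr corner [0.5769 0.1833 0.15  ] [0.6592 0.2051 0.    ]
```

View pics/e_c.png

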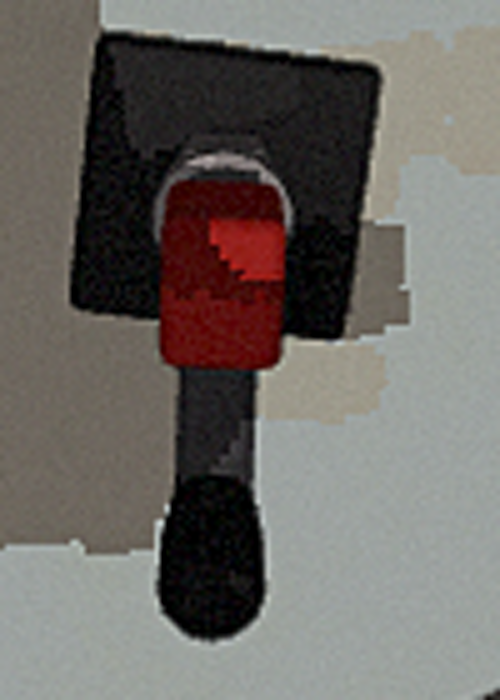

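Request:
servo_tool:
  moves:
    - [4, 0.05, 0.1, 0.014, -1]
    - [4, 0, 0, 0, -1]
    - [4, 0, 0, 0, -1]
    - [3, 0, 0, 0, -1]
    - [0.8, 0, 0, 0, -1]
    - [0, 0, 0, 0, -1]
    - [0, 0, 0, 0, 1]
    - [0, 0, 0, 0, 1]
    - [0, 0, 0, 0, 1]
    - [0, 0, 0, 0, 1]
  grip_force: 80

```text
clock: 8.85
tcp_pos: [0.5146, 0.1515, 0.0734]
orientation: [0.708, -0.013, 0.706, 0.013]
wrist_force: [0.3, -0.8, 2.9]
finger_gap: 0.0198
```

Request:
servo_tool:
  moves:
    - [0, 0, 0, 0, 1]
    - [0, 0, 0, 0, 1]
    - [0, 0, 0, 0, 1]
    - [0, 0, 0, 0, 1]
    - [0, 0, 0, 0, 1]
    - [0, 0, 0, 0, 1]
    - [0, 0, 0, 0, 1]
    - [0, 0, 0, 0, 1]
    - [0, 0, 0, 0, 1]
    - [0, 0, 0, 0, 1]

```text
clock: 10.1
tcp_pos: [0.5145, 0.1515, 0.0733]
orientation: [0.708, -0.013, 0.706, 0.013]
wrist_force: [-0.4, -1.8, 5.2]
finger_gap: 0.0197
```

```bash
python3 - <<'E'
from plan import *
np.set_printoptions(precision=4,suppress=True)
s=env.get_state(); print(s["clock"],s["tcp_pos"],yawz(s),s["joint_pos"],s["finger_gap"],s["wrist_force"],s["ft_torque"])
w=optics.read_camera("wrist");cv2.imwrite("pics/f.png",w["pixels"])
E
```

```text
10.1 [0.5145 0.1515 0.0733] 0.03613071489574246 [ 0.1369  0.3197 -0.2946  0.9549 -0.0005  0.1008] 0.019729654886838317 [-0.4368 -1.8454  5.151 ] [-0.246   0.1021  0.0927]
```

View pics/f.png

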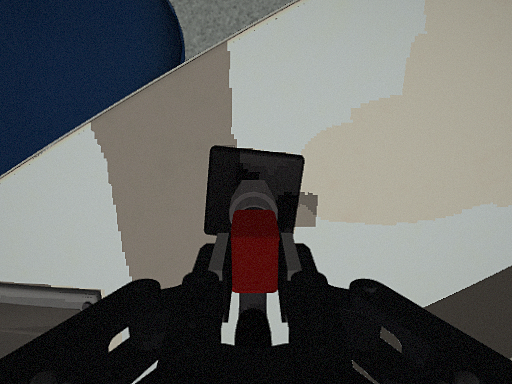

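Request:
servo_tool:
  moves:
    - [-1, 0, 0, 0, 1]
    - [-2, 0, 0, 0, 1]
    - [-3, 0, 0, 0, 1]
    - [-3, 0, 0, 0, 1]
    - [-3, 0, 0, 0, 1]
    - [0, -3, 0, 0, 1]
    - [0, -3, 0, 0, 1]
    - [0, -3, 0, 0, 1]
    - [0, -2, 0, 0, 1]
    - [0, 0, 0, 0, 1]

```text
clock: 11.4
tcp_pos: [0.5174, 0.0407, 0.1922]
orientation: [0.707, -0.012, 0.707, 0.012]
wrist_force: [0.1, 0.1, -2.7]
finger_gap: 0.0204
```

```bash
python3 - <<'E'
from plan import *
np.set_printoptions(precision=4,suppress=True)
s=env.get_state(); print(s["clock"],s["tcp_pos"],yawz(s),s["joint_pos"],s["finger_gap"],s["wrist_force"],s["ft_torque"])
w=optics.read_camera("wrist");cv2.imwrite("pics/g.png",w["pixels"])
t=optics.read_camera("scene")
cv2.imwrite("pics/g_sc.png",t["pixels"])
plan([.655,-.0265,.195],None,20,dyaw=2.84,grip=1)
E
```

```text
11.4 [0.5174 0.0407 0.1922] 0.0339440463325088 [-0.0764  0.2122 -0.1333  1.2265  0.0001 -0.1103] 0.02043468561921 [ 0.0785  0.0621 -2.6608] [ 0.0578  0.0247 -0.0178]
[[-0.01, -0.37, 0.68, -0.142, 1], [-0.02, -0.45, 0.61, -0.142, 1], [-0.01, -0.55, 0.55, -0.142, 1], [-0.01, -0.61, 0.46, -0.142, 1], [-0.02, -0.67, 0.37, -0.142, 1], [-0.01, -0.72, 0.27, -0.142, 1], [-0.02, -0.75, 0.17, -0.142, 1], [-0.01, -0.77, 0.06, -0.142, 1], [-0.01, -0.76, -0.04, -0.142, 1], [-0.02, -0.76, -0.16, -0.142, 1]]
[[-0.01, -0.72, -0.26, -0.142, 1], [-0.01, -0.68, -0.36, -0.142, 1], [-0.02, -0.62, -0.46, -0.142, 1], [-0.01, -0.55, -0.53, -0.142, 1], [-0.01, -0.47, -0.61, -0.142, 1], [-0.02, -0.37, -0.67, -0.142, 1], [-0.01, -0.28, -0.72, -0.142, 1], [-0.02, -0.18, -0.74, -0.142, 1], [-0.01, -0.07, -0.77, -0.142, 1], [-0.01, 0.05, -0.77, -0.142, 1]]
end [ 0.655  -0.0266  0.195 ] 2.875895596143549
```

View pics/g.png

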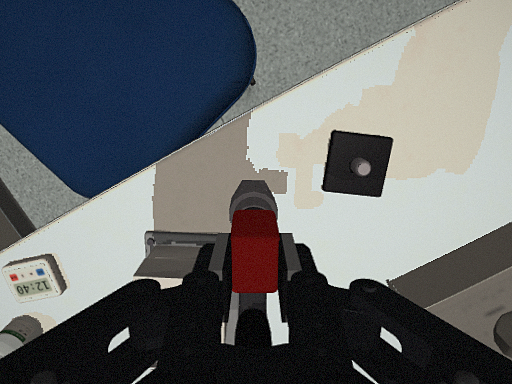

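View pics/g_sc.png

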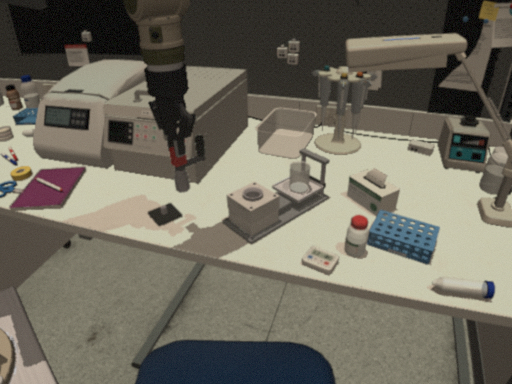

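```bash
python3 - <<'E'
from plan import *
np.set_printoptions(precision=4,suppress=True)
w=optics.read_camera("wrist");s=env.get_state();y=yawz(s);T=np.array(s["tcp_pos"]);print(T)
c=np.array([np.cos(y),np.sin(y),0]);l=np.array([-np.sin(y),np.cos(y),0])
for dz in(-.0633,-.058):
  for a,b in[(-.0132,-.0076),(-.0132,.0076),(0,-.01525),(0,.01525)]: print(dz,a,b,proj(w,T+a*c+b*l+[0,0,dz]))
cv2.imwrite("pics/g_c.png",cv2.resize(w["pixels"][165:305,205:305],None,fx=5,fy=5,interpolation=2))
for a,b in[(-.014,-.011),(-.014,.011),(.014,-.011),(.014,.011)]: print("bosstop",proj(w,T+a*c+b*l+[0,0,.098-.0633]))
print("post",atz(w,(363,168),.029))
E
```

```text
[0.5175 0.0422 0.1923]
-0.0633 -0.0132 -0.0076 [242.5745 178.9101]
-0.0633 -0.0132 0.0076 [264.4092 178.897 ]
-0.0633 0 -0.01525 [231.9483 197.0295]
-0.0633 0 0.01525 [275.0783 197.0029]
-0.058 -0.0132 -0.0076 [242.3175 180.8135]
-0.058 -0.0132 0.0076 [264.6381 180.8   ]
-0.058 0 -0.01525 [231.464  199.2989]
-0.058 0 0.01525 [275.536  199.2716]
bosstop [226.6421 234.655 ]
bosstop [279.4925 234.6222]
bosstop [228.2919 292.9105]
bosstop [278.0506 292.8788]
post [0.5142 0.1517 0.029 ]
```

View pics/g_c.png

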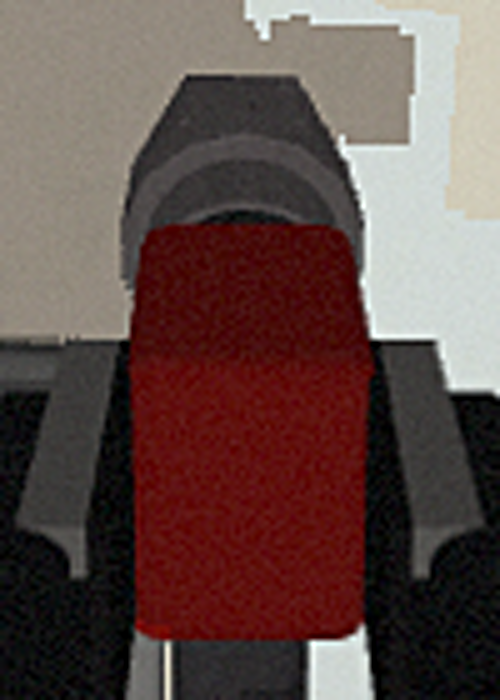

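Request:
servo_tool:
  moves:
    - [0, -0.4, 0.7, -0.142, 1]
    - [0, -0.5, 0.6, -0.142, 1]
    - [0, -0.5, 0.5, -0.142, 1]
    - [0, -0.6, 0.5, -0.142, 1]
    - [0, -0.7, 0.4, -0.142, 1]
    - [0, -0.7, 0.3, -0.142, 1]
    - [0, -0.8, 0.2, -0.142, 1]
    - [0, -0.8, 0.1, -0.142, 1]
    - [0, -0.8, 0, -0.142, 1]
    - [0, -0.8, -0.2, -0.142, 1]

```text
clock: 12.8
tcp_pos: [0.589, 0.0085, 0.1923]
orientation: [0.526, -0.472, 0.526, 0.472]
wrist_force: [0.2, 0.4, -2.3]
finger_gap: 0.0198
```

Request:
servo_tool:
  moves:
    - [0, -0.7, -0.3, -0.142, 1]
    - [0, -0.7, -0.4, -0.142, 1]
    - [0, -0.6, -0.5, -0.142, 1]
    - [0, -0.6, -0.5, -0.142, 1]
    - [0, -0.5, -0.6, -0.142, 1]
    - [0, -0.4, -0.7, -0.142, 1]
    - [0, -0.3, -0.7, -0.142, 1]
    - [0, -0.2, -0.7, -0.142, 1]
    - [0, -0.1, -0.8, -0.142, 1]
    - [0, 0, -0.8, -0.142, 1]

```text
clock: 14.05
tcp_pos: [0.6594, -0.0251, 0.1921]
orientation: [0.091, -0.701, 0.091, 0.701]
wrist_force: [-0.6, 0.0, -3.0]
finger_gap: 0.0199
```

```bash
python3 - <<'E'
from plan import *
np.set_printoptions(precision=4,suppress=True)
w=optics.read_camera("wrist");w=optics.read_camera("wrist");s=env.get_state();y=yawz(s);T=np.array(s["tcp_pos"]);print(s["clock"],T,y,s["joint_pos"],s["wrist_force"],s["finger_gap"])
cv2.imwrite("pics/i.png",w["pixels"])
cv2.imwrite("pics/i_c.png",cv2.resize(w["pixels"][100:280,190:330],None,fx=3.3,fy=3.3,interpolation=2))
sc=optics.read_camera("scene")
cv2.imwrite("pics/i_sc.png",cv2.resize(sc["pixels"][90:270,200:340],None,fx=3.3,fy=3.3,interpolation=2))
import pickle;pickle.dump((w,sc),open("i.pkl","wb"))
t=optics.read_camera("top");cv2.imwrite("pics/i_t.png",cv2.resize(t["pixels"][120:270,170:320],None,fx=4,fy=4,interpolation=2))
E
```

```text
14.15 [ 0.6598 -0.0256  0.1919] 2.87760296977346 [-0.1602  0.4899  0.2646  1.3458  0.0001 -3.0378] [-0.1266  0.2097 -3.1016] 0.019959144064157806
```

View pics/i_c.png

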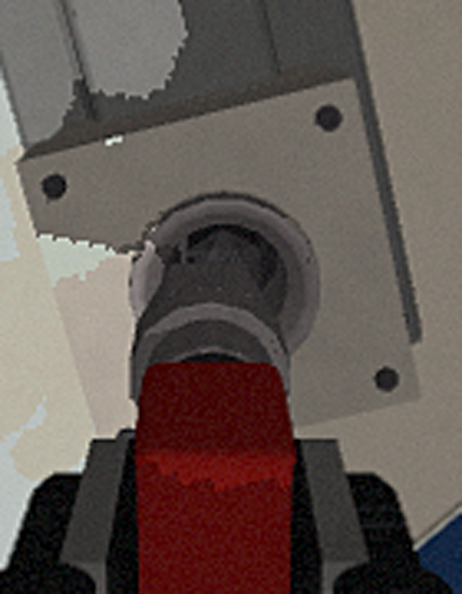

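View pics/i_sc.png

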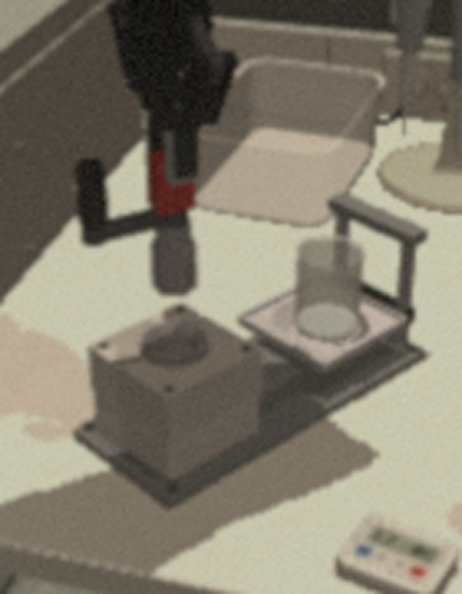

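```bash
python3 - <<'E'
import pickle
from plan import *
np.set_printoptions(precision=4,suppress=True)
w,sc=pickle.load(open("i.pkl","rb"))
f=lambda u:(np.array(u)+.5)/3.3+[190,100]-.5
A,B,C=[atz(w,f(u),.082) for u in[(54,186),(329,118),(386,379)]]
print(A,B,C,(A+C)/2, np.linalg.norm(A-B),np.linalg.norm(B-C))
f2=lambda u:(np.array(u)+.5)/7+[215,170]-.5
S=[atz(sc,f2(u),.082) for u in[(276,95),(117,173),(417,180),(253,262)]]; print("scene",np.mean(S,0))
E
```

```text
[0.6908 0.0086 0.082 ] [ 0.6899 -0.0618  0.082 ] [ 0.6197 -0.0609  0.082 ] [ 0.6552 -0.0262  0.082 ] 0.07033453208720036 0.0702518659194765
scene [ 0.6553 -0.0266  0.082 ]
```

Request:
servo_tool:
  moves:
    - [0, 0.2, 0.4, 0, 1]
    - [1, 0, 0, 0, 1]
    - [1, 0, 0, 0, 1]
    - [1, 0, 0, 0, 1]
    - [0.5, 0, 0, 0, 1]
    - [0.4, 0, 0, 0, 1]
    - [0.4, 0, 0, 0, 1]
    - [0.2, 0, 0, 0, 1]
    - [0, 0, 0, 0, 1]
    - [0, 0, 0, 0, 1]

```text
clock: 15.5
tcp_pos: [0.655, -0.0273, 0.1477]
orientation: [-0.094, 0.701, -0.094, -0.701]
wrist_force: [0.2, -0.3, -3.1]
finger_gap: 0.0199
```

```bash
python3 - <<'E'
from plan import *
np.set_printoptions(precision=4,suppress=True)
s=env.get_state();y=yawz(s);T=np.array(s["tcp_pos"]);print(s["clock"],T,y,s["wrist_force"],s["ft_torque"],s["finger_gap"])
w=optics.read_camera("scene");cv2.imwrite("pics/j.png",cv2.resize(w["pixels"][90:270,200:340],None,fx=3.3,fy=3.3,interpolation=2))
w=optics.read_camera("wrist");cv2.imwrite("pics/jw.png",cv2.resize(w["pixels"][100:280,190:330],None,fx=3.3,fy=3.3,interpolation=2))
E
```

```text
15.5 [ 0.655  -0.0273  0.1477] 2.8761787074864027 [ 0.2415 -0.3316 -3.1039] [ 0.0371 -0.0054  0.0079] 0.019885917513299326
```

View pics/jw.png

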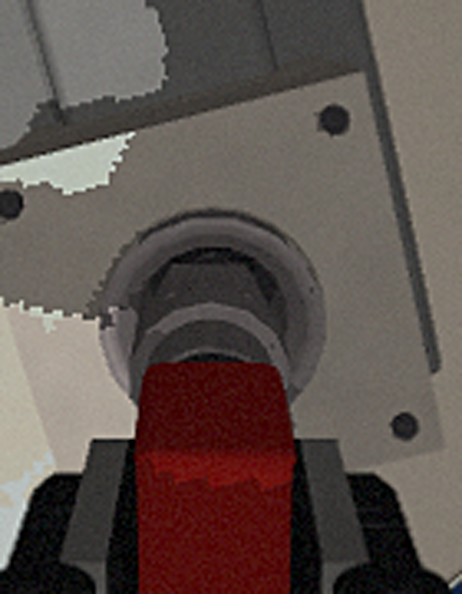

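```bash
python3 - <<'E'
from plan import *
np.set_printoptions(precision=4,suppress=True)
w=optics.read_camera("wrist");s=env.get_state();print(s["tcp_pos"])
f=lambda u:(np.array(u)+.5)/3.3+[190,100]-.5
A,B,C=[atz(w,f(u),.082) for u in[(10,204),(334,119),(405,426)]]
print((A+C)/2,np.linalg.norm(A-B),np.linalg.norm(B-C))
E
```

```text
[ 0.655  -0.0273  0.1477]
[ 0.6551 -0.0264  0.082 ] 0.07003886517133864 0.07046028892518649
```

Request:
servo_tool:
  moves:
    - [0, -0.08, 0, 0, 1]
    - [0, 0, 0, 0, 1]
    - [0.2, 0, 0, 0, 1]
    - [0.2, 0, 0, 0, 1]
    - [0.2, 0, 0, 0, 1]
    - [0.2, 0, 0, 0, 1]
    - [0.2, 0, 0, 0, 1]
    - [0.2, 0, 0, 0, 1]
    - [0, 0, 0, 0, 1]
    - [0, 0, 0, 0, 1]

```text
clock: 16.9
tcp_pos: [0.6551, -0.0268, 0.1353]
orientation: [0.093, -0.701, 0.094, 0.701]
wrist_force: [1.6, -2.7, -4.2]
finger_gap: 0.0199
```

```bash
cat > st.py <<'E'
from plan import *
np.set_printoptions(precision=4,suppress=True)
s=env.get_state();print(round(s["clock"],2),s["tcp_pos"],"yaw",round(yawz(s),3),"j6",round(s["joint_pos"][5],3),"F",s["wrist_force"],"M",s["ft_torque"],round(s["finger_gap"],4))
E
python3 st.py
```

```text
16.9 [ 0.6551 -0.0268  0.1353] yaw 2.876 j6 -3.039 F [ 1.5633 -2.6703 -4.2223] M [-0.8979 -0.4281  0.0052] 0.0199
```

Request:
servo_tool:
  moves:
    - [0, 0.03, -0.03, 0, 1]
    - [0, 0, 0, 0, 1]
    - [0.1, 0, 0, 0, 1]
    - [0.1, 0, 0, 0, 1]
    - [0.1, 0, 0, 0, 1]
    - [0.1, 0, 0, 0, 1]
    - [0.05, 0, 0, 0, 1]
    - [0, 0, 0, 0, 1]
    - [0, 0, 0, 0, 1]
    - [0, 0, 0, 0, 1]

```text
clock: 18.15
tcp_pos: [0.6553, -0.0269, 0.131]
orientation: [-0.094, 0.701, -0.094, -0.701]
wrist_force: [0.5, -2.1, -0.7]
finger_gap: 0.0203
```

```bash
python3 st.py
```

```text
18.15 [ 0.6553 -0.0269  0.131 ] yaw 2.876 j6 -3.04 F [ 0.534  -2.1456 -0.6747] M [-0.5786 -0.2954 -0.0142] 0.0203
```

Request:
servo_tool:
  moves:
    - [0.1, 0.03, 0, 0, 1]
    - [0, 0, 0, 0.06, 1]
    - [0, 0, 0, 0.06, 1]
    - [0, 0, 0, 0.06, 1]
    - [0, 0, 0, 0.06, 1]
    - [0, 0, 0, 0.06, 1]
    - [0, 0, 0, 0.06, 1]
    - [0, 0, 0, 0.06, 1]
    - [0, 0, 0, 0.06, 1]
    - [0, 0, 0, 0.06, 1]

```text
clock: 19.4
tcp_pos: [0.6547, -0.0268, 0.13]
orientation: [0.278, -0.65, 0.278, 0.651]
wrist_force: [0.3, -1.3, 0.2]
finger_gap: 0.0197
```

```bash
python3 st.py
```

```text
19.4 [ 0.6547 -0.0268  0.13  ] yaw 2.335 j6 -2.498 F [ 0.2604 -1.3363  0.1673] M [-0.4435  0.0172  0.0305] 0.0197
```

Request:
servo_tool:
  moves:
    - [0.05, 0, 0, 0.06, 1]
    - [0, 0, 0, 0.06, 1]
    - [0, 0, 0, 0.06, 1]
    - [0, 0, 0, 0.06, 1]
    - [0, 0, 0, 0.06, 1]
    - [0, 0, 0, 0.06, 1]
    - [0, 0, 0, 0.06, 1]
    - [0, 0, 0, 0.06, 1]
    - [0, 0, 0, 0.04, 1]
    - [0, 0, 0, 0, 1]

```text
clock: 20.65
tcp_pos: [0.655, -0.0268, 0.1297]
orientation: [0.435, -0.557, 0.435, 0.558]
wrist_force: [-1.4, -0.9, 0.3]
finger_gap: 0.0202
```

```bash
python3 st.py
```

```text
20.65 [ 0.655  -0.0268  0.1297] yaw 1.817 j6 -1.98 F [-1.3958 -0.9227  0.2957] M [-0.2396  0.0585  0.0098] 0.0202
```

Request:
servo_tool:
  moves:
    - [0.05, 0, 0, 0, 1]
    - [0.05, 0, 0, 0, 1]
    - [0, 0, 0, 0, 1]
    - [0, 0, 0, 0, 1]
    - [0, 0, 0, 0.05, 1]
    - [0, 0, 0, 0.05, 1]
    - [0, 0, 0, 0, 1]
    - [0, 0, 0, 0, 1]
    - [0, 0, 0, 0, 1]
    - [0, 0, 0, 0, 1]

```text
clock: 21.9
tcp_pos: [0.6553, -0.0272, 0.1286]
orientation: [-0.462, 0.535, -0.462, -0.535]
wrist_force: [-0.2, 0.7, 4.4]
finger_gap: 0.0199
```

```bash
python3 st.py
```

```text
21.9 [ 0.6553 -0.0272  0.1286] yaw 1.716 j6 -1.88 F [-0.2004  0.7215  4.4284] M [-0.0647  0.3148  0.058 ] 0.0199
```

Request:
servo_tool:
  moves:
    - [0, 0.03, 0, -0.02, 1]
    - [0, 0, -0.06, -0.02, 1]
    - [0, -0.06, 0, -0.02, 1]
    - [0, 0, 0.06, -0.02, 1]
    - [0, 0.06, 0, -0.02, 1]
    - [0, 0, -0.06, -0.02, 1]
    - [0, -0.06, 0, -0.02, 1]
    - [0, 0, 0.06, -0.02, 1]
    - [0, 0.06, 0, -0.02, 1]
    - [0, 0, -0.06, -0.02, 1]

```text
clock: 23.15
tcp_pos: [0.6552, -0.0277, 0.1285]
orientation: [-0.406, 0.579, -0.406, -0.579]
wrist_force: [-0.1, 2.2, 4.3]
finger_gap: 0.0197
```

```bash
python3 st.py
```

```text
23.15 [ 0.6552 -0.0277  0.1285] yaw 1.918 j6 -2.082 F [-0.1397  2.1653  4.2522] M [ 0.3638  0.2588 -0.0357] 0.0197
```

Request:
servo_tool:
  moves:
    - [0, 0, 0.02, -0.02, 1]
    - [0, -0.03, 0, -0.02, 1]
    - [0, 0, 0.05, -0.02, 1]
    - [0, 0.04, 0, -0.02, 1]
    - [0, 0, -0.05, -0.02, 1]
    - [0, -0.04, 0, -0.02, 1]
    - [0, 0, 0.05, -0.02, 1]
    - [0, 0.04, 0, -0.02, 1]
    - [0, 0, -0.05, -0.02, 1]
    - [0, -0.04, 0.02, -0.02, 1]

```text
clock: 24.4
tcp_pos: [0.6551, -0.0275, 0.1285]
orientation: [0.346, -0.616, 0.347, 0.616]
wrist_force: [-0.6, -1.1, 5.4]
finger_gap: 0.0197
```

```bash
python3 st.py
```

```text
24.4 [ 0.6551 -0.0275  0.1285] yaw 2.117 j6 -2.282 F [-0.6321 -1.1072  5.4462] M [-0.1234  0.24   -0.0407] 0.0197
```

Request:
servo_tool:
  moves:
    - [0, 0, 0.02, -0.02, 1]
    - [0, 0.04, 0, -0.02, 1]
    - [0, 0, -0.04, -0.02, 1]
    - [0, -0.04, 0, -0.02, 1]
    - [0, 0, 0.04, -0.02, 1]
    - [0, 0.04, 0, -0.02, 1]
    - [0, 0, -0.04, -0.02, 1]
    - [0, -0.04, 0, -0.02, 1]
    - [0, 0, 0.04, -0.02, 1]
    - [0, 0.02, -0.02, -0.02, 1]

```text
clock: 25.65
tcp_pos: [0.655, -0.0275, 0.1285]
orientation: [-0.283, 0.648, -0.283, -0.648]
wrist_force: [-1.1, 0.0, 4.6]
finger_gap: 0.0199
```

```bash
python3 st.py
```

```text
25.65 [ 0.655  -0.0275  0.1285] yaw 2.318 j6 -2.482 F [-1.0836  0.0289  4.5882] M [-0.0429  0.2181  0.0095] 0.0199
```

Request:
servo_tool:
  moves:
    - [0, 0.02, 0.02, -0.02, 1]
    - [0, -0.02, 0.02, -0.02, 1]
    - [0, 0.04, 0, -0.02, 1]
    - [0, 0, -0.04, -0.02, 1]
    - [0, -0.04, 0, -0.02, 1]
    - [0, 0, 0.04, -0.02, 1]
    - [0, 0.04, 0, -0.02, 1]
    - [0, 0, -0.04, -0.02, 1]
    - [0, -0.04, 0, -0.02, 1]
    - [0, 0.02, 0.02, -0.02, 1]

```text
clock: 26.9
tcp_pos: [0.6547, -0.0276, 0.1284]
orientation: [0.217, -0.673, 0.217, 0.673]
wrist_force: [-1.3, -1.0, 5.0]
finger_gap: 0.0201
```

```bash
python3 st.py
```

```text
26.9 [ 0.6547 -0.0276  0.1284] yaw 2.517 j6 -2.682 F [-1.3035 -1.0471  5.0381] M [-0.2973  0.2327 -0.0282] 0.0201
```

Request:
servo_tool:
  moves:
    - [0, 0.04, 0.02, -0.02, 1]
    - [0, -0.02, 0.02, -0.02, 1]
    - [0, 0.04, 0, -0.02, 1]
    - [0, 0, -0.04, -0.02, 1]
    - [0, -0.04, 0, -0.02, 1]
    - [0, 0, 0.04, -0.02, 1]
    - [0, 0.04, 0, -0.02, 1]
    - [0, 0, -0.04, -0.02, 1]
    - [0, -0.04, 0, -0.02, 1]
    - [0, 0.02, 0.02, -0.02, 1]

```text
clock: 28.15
tcp_pos: [0.6544, -0.0278, 0.1283]
orientation: [0.149, -0.691, 0.149, 0.691]
wrist_force: [2.4, -1.8, -5.2]
finger_gap: 0.0202
```

```bash
python3 st.py
```

```text
28.15 [ 0.6544 -0.0278  0.1283] yaw 2.717 j6 -2.882 F [ 2.4495 -1.7612 -5.1779] M [-0.6661 -0.6668 -0.0372] 0.0202
```

Request:
servo_tool:
  moves:
    - [0, 0, -0.04, 0.02, 1]
    - [0.1, 0, 0, 0, 1]
    - [0.1, 0, 0, 0, 1]
    - [0.1, 0, 0, 0, 1]
    - [0.1, 0, 0, 0, 1]
    - [0, 0, 0, 0, 1]
    - [0, 0, 0, 0, 1]
    - [0, 0, 0, 0, 1]
    - [0, 0, 0, 0, 1]
    - [0, 0, 0, 0, 1]

```text
clock: 29.4
tcp_pos: [0.6547, -0.0278, 0.1245]
orientation: [-0.156, 0.69, -0.156, -0.69]
wrist_force: [1.3, -2.0, -2.1]
finger_gap: 0.02
```

```bash
python3 st.py
```

```text
29.4 [ 0.6547 -0.0278  0.1245] yaw 2.696 j6 -2.861 F [ 1.3267 -2.0315 -2.0564] M [-0.4887 -0.3891 -0.045 ] 0.02
```

Request:
servo_tool:
  moves:
    - [0, 0.01, -0.03, 0, 1]
    - [0.15, 0, 0, 0, 1]
    - [0.15, 0, 0, 0, 1]
    - [0.15, 0, 0, 0, 1]
    - [0.15, 0, 0, 0, 1]
    - [0.15, 0, 0, 0, 1]
    - [0.15, 0, 0, 0, 1]
    - [0.1, 0, 0, 0, 1]
    - [0, 0, 0, 0, 1]
    - [0, 0, 0, 0, 1]

```text
clock: 30.65
tcp_pos: [0.655, -0.028, 0.1145]
orientation: [-0.156, 0.69, -0.156, -0.69]
wrist_force: [0.8, -1.3, -2.0]
finger_gap: 0.0197
```

```bash
python3 st.py
```

```text
30.65 [ 0.655  -0.028   0.1145] yaw 2.696 j6 -2.861 F [ 0.8048 -1.2518 -2.028 ] M [-0.3075 -0.3362  0.0101] 0.0197
```

Request:
servo_tool:
  moves:
    - [0, 0.01, -0.02, 0, 1]
    - [0.1, 0, 0, 0, 1]
    - [0.1, 0, 0, 0, 1]
    - [0.05, 0, 0, 0, 1]
    - [0.05, 0, 0, 0, 1]
    - [0.05, 0, 0, 0, 1]
    - [0, 0, 0, 0, 1]
    - [0, 0, 0, 0, 1]
    - [0, 0, 0, 0, 1]
    - [0, 0, 0, 0, 1]

```text
clock: 31.9
tcp_pos: [0.6553, -0.0282, 0.1114]
orientation: [-0.156, 0.69, -0.156, -0.689]
wrist_force: [-0.0, -0.0, 3.5]
finger_gap: 0.0201
```

```bash
python3 st.py
```

```text
31.9 [ 0.6553 -0.0282  0.1114] yaw 2.696 j6 -2.862 F [-0.0483 -0.0142  3.4639] M [-0.057  -0.0748  0.0295] 0.0201
```

Request:
servo_tool:
  moves:
    - [-0.05, 0, 0, 0.05, 1]
    - [0, 0, 0, 0.1, 1]
    - [0, 0, 0, 0.15, 1]
    - [0, 0, 0, 0.15, 1]
    - [0, 0, 0, 0.15, 1]
    - [0, 0, 0, 0.15, 1]
    - [0, 0, 0, 0.15, 1]
    - [0, 0, 0, 0.15, 1]
    - [0, 0, 0, 0.15, 1]
    - [0, 0, 0, 0.1, 1]

```text
clock: 33.15
tcp_pos: [0.6544, -0.0278, 0.1113]
orientation: [0.542, -0.453, 0.543, 0.454]
wrist_force: [-1.3, -0.1, 2.6]
finger_gap: 0.0199
```

```bash
python3 st.py; python3 - <<'E'
from h import *
w=optics.read_camera("scene");cv2.imwrite("pics/k.png",cv2.resize(w["pixels"][90:270,200:390],None,fx=3.3,fy=3.3,interpolation=2))
E
```

```text
33.15 [ 0.6544 -0.0278  0.1113] yaw 1.393 j6 -1.558 F [-1.3389 -0.1478  2.6041] M [0.1625 0.2511 0.1287] 0.0199
```

View pics/k.png

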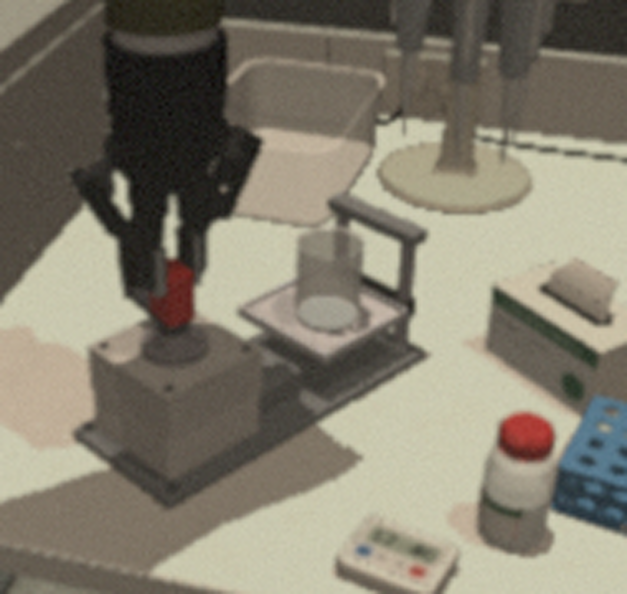

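Request:
servo_tool:
  moves:
    - [0, 0, 0, 0.15, 1]
    - [0, 0, 0, 0.15, 1]
    - [0, 0, 0, 0.15, 1]
    - [0, 0, 0, 0.15, 1]
    - [0, 0, 0, 0.15, 1]
    - [0, 0, 0, 0.15, 1]
    - [0, 0, 0, 0.15, 1]
    - [0, 0, 0, 0.15, 1]
    - [0, 0, 0, 0.15, 1]
    - [0, 0, 0, 0.15, 1]

```text
clock: 34.45
tcp_pos: [0.6548, -0.0266, 0.1113]
orientation: [0.706, 0.038, 0.706, -0.036]
wrist_force: [0.9, 4.2, 3.0]
finger_gap: 0.0202
```

```bash
python3 st.py
```

```text
34.45 [ 0.6548 -0.0266  0.1113] yaw -0.106 j6 -0.059 F [0.8513 4.2392 2.9749] M [ 1.0695 -0.1104  0.1423] 0.0202
```

Request:
servo_tool:
  moves:
    - [0, 0.04, 0, 0.15, 1]
    - [0, 0, 0, 0.15, 1]
    - [0, 0, 0, 0.15, 1]
    - [0, 0, 0, 0.15, 1]
    - [0, 0, 0, 0.15, 1]
    - [0, 0, 0, 0.15, 1]
    - [0, 0, 0, 0.15, 1]
    - [0, 0, 0, 0.15, 1]
    - [0, 0, 0, 0.15, 1]
    - [0, 0, 0, 0.15, 1]

```text
clock: 35.7
tcp_pos: [0.6561, -0.027, 0.1114]
orientation: [0.491, 0.51, 0.491, -0.508]
wrist_force: [3.6, 1.9, -0.6]
finger_gap: 0.02
```

```bash
python3 st.py
```

```text
35.7 [ 0.6561 -0.027   0.1114] yaw -1.606 j6 1.442 F [ 3.5738  1.9059 -0.5712] M [ 0.4048 -0.8248  0.2018] 0.02
```

Request:
servo_tool:
  moves:
    - [0, 0, 0, 0.06, 1]
    - [0, 0, 0, 0.06, 1]
    - [0, 0, 0, 0.06, 1]
    - [0, 0, 0, 0.06, 1]
    - [0, 0, 0, 0.06, 1]
    - [0, 0, 0, 0.06, 1]
    - [0, 0, 0, 0.04, 1]
    - [0, 0, 0, 0.02, 1]
    - [0, 0, 0, 0, 1]
    - [0, 0, 0, 0, 1]

```text
clock: 36.95
tcp_pos: [0.6558, -0.0276, 0.1115]
orientation: [0.375, 0.6, 0.375, -0.599]
wrist_force: [4.9, 1.7, -1.6]
finger_gap: 0.0198
```

```bash
python3 st.py
```

```text
36.95 [ 0.6558 -0.0276  0.1115] yaw -2.023 j6 1.858 F [ 4.8724  1.68   -1.5585] M [ 0.3664 -1.3695  0.0957] 0.0198
```

Request:
servo_tool:
  moves:
    - [0, 0, 0, 0.03, 1]
    - [0, 0, 0, 0.03, 1]
    - [0, 0, 0, 0.03, 1]
    - [0, 0, 0, 0.03, 1]
    - [0, 0, 0, 0.03, 1]
    - [0, 0, 0, 0, 1]
    - [0, 0, 0, 0, 1]
    - [0, 0, 0, 0, 1]
    - [0, 0, 0, 0, 1]
    - [0, 0, 0, 0, 1]

```text
clock: 38.2
tcp_pos: [0.6557, -0.0278, 0.1115]
orientation: [0.329, 0.626, 0.329, -0.626]
wrist_force: [5.4, 2.2, -2.4]
finger_gap: 0.0198
```

```bash
python3 st.py;  python3 - <<'E'
from h import *
w=optics.read_camera("scene");cv2.imwrite("pics/l.png",cv2.resize(w["pixels"][90:270,200:390],None,fx=3.3,fy=3.3,interpolation=2))
E
```

```text
38.2 [ 0.6557 -0.0278  0.1115] yaw -2.174 j6 2.009 F [ 5.4104  2.1996 -2.4364] M [ 0.3131 -1.4021  0.0601] 0.0198
```

View pics/l.png

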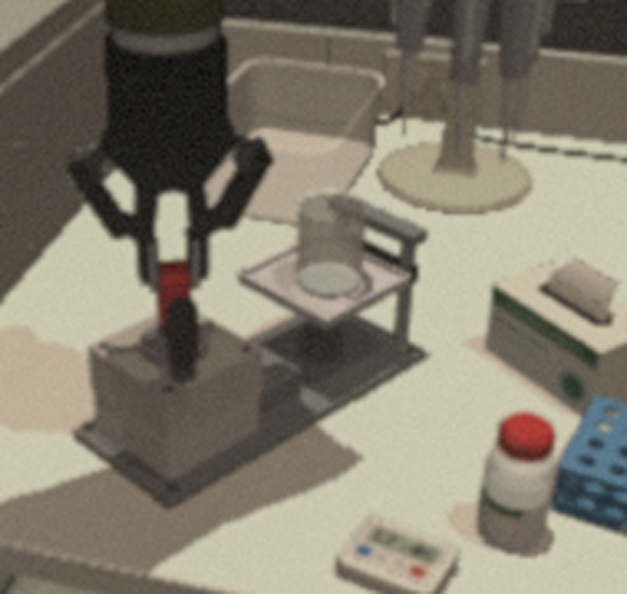

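Request:
servo_tool:
  moves:
    - [0, 0.03, -0.04, 0.03, 1]
    - [0, 0, 0, 0.03, 1]
    - [0, 0, 0, 0.03, 1]
    - [0, 0, 0, 0.03, 1]
    - [0, 0, 0, 0.03, 1]
    - [0, 0, 0, 0, 1]
    - [0, 0, 0, 0, 1]
    - [0, 0, 0, 0, 1]
    - [0, 0, 0, 0, 1]
    - [0, 0, 0, 0, 1]

```text
clock: 39.5
tcp_pos: [0.6556, -0.0277, 0.1115]
orientation: [-0.281, -0.649, -0.281, 0.649]
wrist_force: [5.1, -0.8, -1.9]
finger_gap: 0.0197
```

```bash
python3 st.py;  python3 - <<'E'
from h import *
w=optics.read_camera("scene");cv2.imwrite("pics/m.png",cv2.resize(w["pixels"][90:270,200:390],None,fx=3.3,fy=3.3,interpolation=2))
cv2.imwrite("pics/m_full.png",w["pixels"])
# corner platform before (wrt crop k) & after
f=lambda u:(np.array(u)+.5)/3.3+[200,90]-.5
import itertools
for z in(.040,.074,.078,.080,.082): 
    print(z,[((proj(w,(.655+.150+a*.047,-.0263-.0017+b*.047,z))-[199.5,89.5])*3.3-.5).round(1).tolist() for a,b in((-1,1),(-1,-1),(1,-1))])
v=optics.read_camera("wrist");cv2.imwrite("pics/mw.png",v["pixels"])
E
```

```text
39.5 [ 0.6556 -0.0277  0.1115] yaw -2.324 j6 2.159 F [ 5.07   -0.7659 -1.8877] M [-0.0705 -1.3585  0.0228] 0.0197
0.04 [[236.1, 317.8], [324.6, 367.1], [406.8, 319.8]]
0.074 [[236.1, 280.2], [326.5, 328.1], [410.1, 282.2]]
0.078 [[236.1, 275.7], [326.7, 323.4], [410.5, 277.7]]
0.08 [[236.1, 273.5], [326.8, 321.1], [410.7, 275.4]]
0.082 [[236.1, 271.2], [326.9, 318.7], [410.9, 273.1]]
```

View pics/m.png

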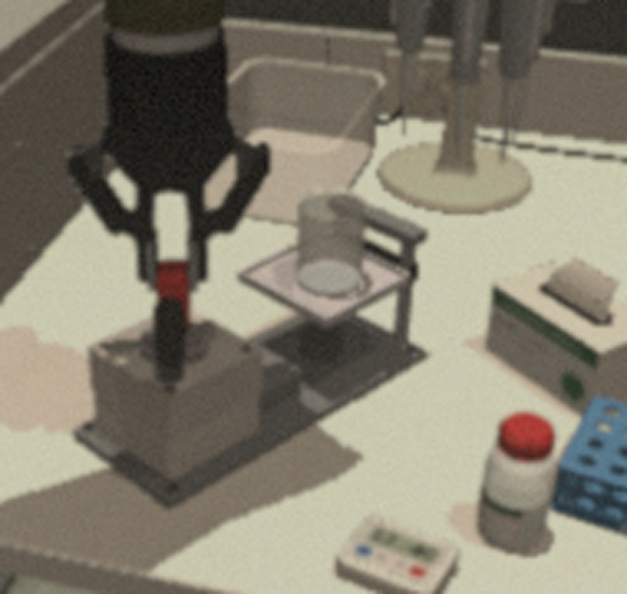

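View pics/mw.png

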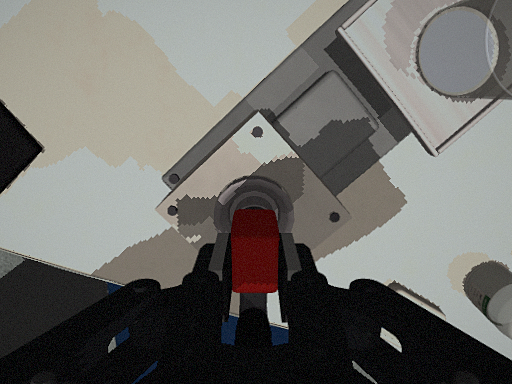

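Request:
servo_tool:
  moves:
    - [0, 0.02, -0.02, 0.03, 1]
    - [0, 0, 0, 0.03, 1]
    - [0, 0, 0, 0.03, 1]
    - [0, 0, 0, 0.03, 1]
    - [0, 0, 0, 0.03, 1]
    - [0, 0, 0, 0.03, 1]
    - [0, 0, 0, 0, 1]
    - [0, 0, 0, 0, 1]
    - [0, 0, 0, 0, 1]
    - [0, 0, 0, 0, 1]

```text
clock: 40.85
tcp_pos: [0.6558, -0.0276, 0.1115]
orientation: [-0.222, -0.671, -0.222, 0.671]
wrist_force: [3.0, -1.0, -1.8]
finger_gap: 0.0201
```

```bash
python3 st.py;  python3 - <<'E'
from h import *
w=optics.read_camera("scene");cv2.imwrite("pics/n.png",cv2.resize(w["pixels"][130:200,240:340],None,fx=7,fy=7,interpolation=2))
a=cv2.imread("pics/m_full.png");cv2.imwrite("pics/m2.png",cv2.resize(a[130:200,240:340],None,fx=7,fy=7,interpolation=2))
for z in(.074,.078,.080,.082): 
    print(z,[((proj(w,(.655+.150+a*.047,-.0263-.0017+b*.047,z))-[239.5,129.5])*7-.5).round(1).tolist() for a,b in((-1,1),(-1,-1),(1,-1))])
E
```

```text
40.85 [ 0.6558 -0.0276  0.1115] yaw -2.504 j6 2.339 F [ 3.0076 -0.9984 -1.7878] M [-0.323  -1.0341  1.1601] 0.0201
0.074 [[221.4, 315.0], [413.1, 416.6], [590.5, 319.1]]
0.078 [[221.4, 305.4], [413.6, 406.6], [591.4, 309.5]]
0.08 [[221.4, 300.6], [413.8, 401.6], [591.8, 304.7]]
0.082 [[221.4, 295.8], [414.0, 396.6], [592.2, 299.9]]
```

View pics/n.png

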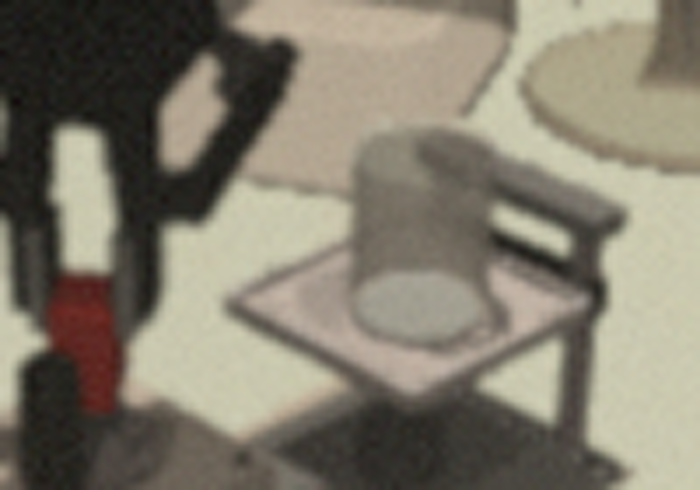

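View pics/m2.png

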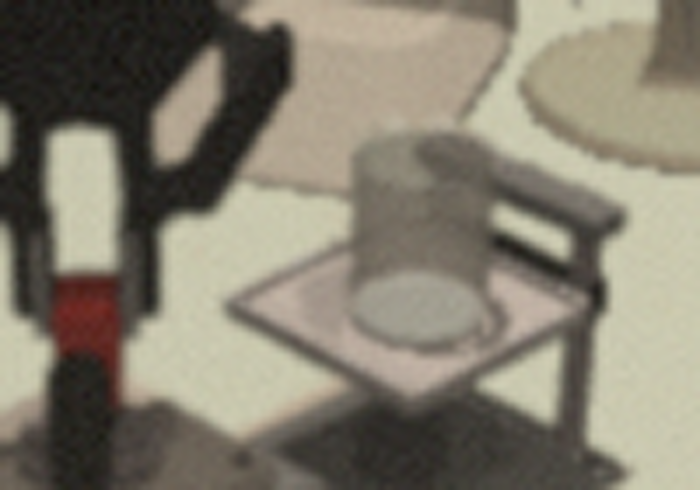

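Request:
servo_tool:
  moves:
    - [0, 0, 0, -0.04, 1]
    - [0, 0, 0, -0.03, 1]
    - [0, 0, 0, 0, 1]
    - [0, 0, 0, 0, 0.5]
    - [0, 0, 0, 0, 0]
    - [0, 0, 0, 0, -0.5]
    - [0, 0, 0, 0, -1]
    - [0, 0, 0, 0, -1]
    - [0, 0, 0, 0, -1]
    - [0, 0, 0, 0, -1]
  grip_force: 20

```text
clock: 42.15
tcp_pos: [0.6559, -0.0277, 0.1115]
orientation: [-0.245, -0.663, -0.245, 0.663]
wrist_force: [-0.7, 0.2, 0.1]
finger_gap: 0.0854
```

```bash
python3 st.py
```

```text
42.15 [ 0.6559 -0.0277  0.1115] yaw -2.434 j6 2.269 F [-0.7183  0.1677  0.1397] M [ 0.016  -0.021   0.0452] 0.0854
```

Open and clear. Retreat straight up, then view.

Request:
servo_tool:
  moves:
    - [-1, 0, 0, 0, -1]
    - [-2, 0, 0, 0, -1]
    - [-3, 0, 0, 0, -1]
    - [-3, 0, 0, 0, -1]
    - [-3, 0, 0, 0, -1]
    - [-2, 0, 0, 0, -1]
    - [0, 0, 0, 0, -1]
    - [0, 0, 0, 0, -1]
    - [0, 0, 0, 0, -1]
    - [0, 0, 0, 0, -1]

```text
clock: 43.4
tcp_pos: [0.6555, -0.0276, 0.2505]
orientation: [-0.245, -0.663, -0.245, 0.664]
wrist_force: [0.3, 0.3, 0.0]
finger_gap: 0.0853
```

```bash
python3 st.py;  python3 - <<'E'
from h import *
np.set_printoptions(precision=4,suppress=True)
w=optics.read_camera("scene");cv2.imwrite("pics/o.png",cv2.resize(w["pixels"][110:270,210:390],None,fx=4,fy=4,interpolation=2))
b=best("crank_boss",w);print(b,b and proj(w,(.6553,-.027,.127)))
b=best("crank_knob",w);print(b)
b=best("bottle_mid",w);print(b)
v=optics.read_camera("wrist");cv2.imwrite("pics/ow.png",v["pixels"])
for n,z in(("crank_boss",.127),("crank_knob",.1315)):
    b=best(n,v);print(n,b,[atz(v,x[0],z) for x in b])
print(s if 0 else "")
E
```

```text
43.4 [ 0.6555 -0.0276  0.2505] yaw -2.434 j6 2.27 F [0.3414 0.2714 0.0176] M [-0.0173 -0.0402 -0.0171] 0.0853
[([252.0, 180.6], 0.63)] [252.1255 177.8245]
[([252.2, 189.3], 0.63)]
[([356.8, 236.2], 0.84)]
crank_boss [([255.1, 173.5], 0.69)] [array([ 0.6584, -0.0254,  0.127 ])]
crank_knob [([256.1, 238.9], 0.91), ([252.3, 156.9], 0.57)] [array([ 0.613 , -0.0655,  0.1315]), array([ 0.6686, -0.0134,  0.1315])]
```

View pics/o.png

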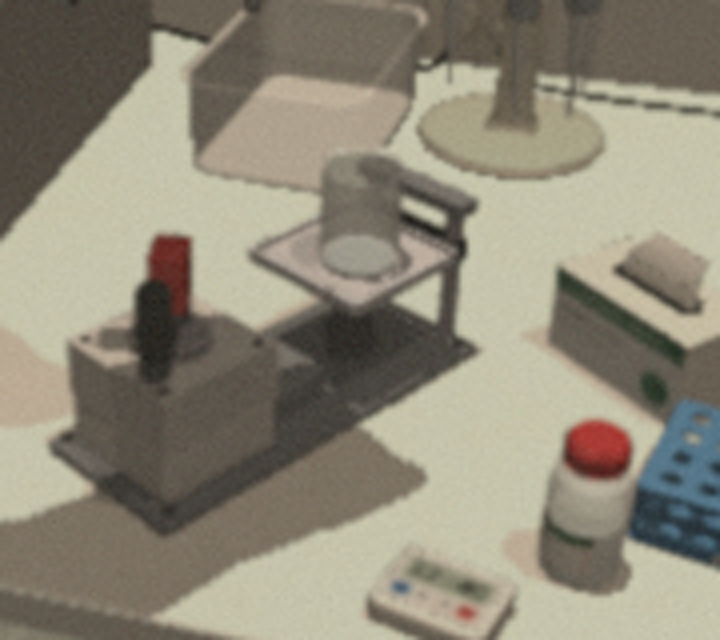

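View pics/ow.png

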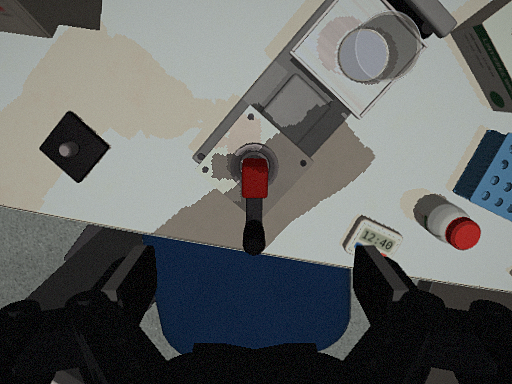

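```bash
python3 -c "
from workcell import order
print(order.hand_in())"
```

```text
the job is handed in; nothing more can be done
None
```

The crank is seated on the hexagon, the platform is up at its end stop with the beaker standing on it, and the job is handed in at about 43.5 s. No verdict was reported.

- **Seating:** The first 60° clockwise sweep, pressing with about 4 N, missed the hexagon. I turned back counter-clockwise with small sideways shifts, pressing with about 8 N (roughly 2.5 mm of spring). The socket dropped on and slid to the floor of the well. Contact came at the TCP height worked out beforehand (0.1114 m).
- **Cranking:** I turned about 5.2 rad at the tool, more than the drive's 4.71. I put that down to socket play and to the drive having been turned back slightly during the search. The end stop showed as a wrist moment of 1.16 N m, against 0.1–0.2 while cranking. I eased the twist off, opened the gripper and moved straight up.
- **Last checks:**
  - The platform top measured about 80 mm in the scene image, so it is fully raised.
  - The beaker and bottle were upright, and the timer looked undisturbed.
  - The crank looked upright in the well. The wrist network put the boss within about 3–4 mm of the well axis, which is no better than its own error. Seating therefore rests on the TCP height and floor contact.
  - The gripper was open, with no wrist force.

The drive and spindle joints could not be read directly, so those conclusions come from forces, heights and pictures.

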